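# File a drive in the covered parts carousel

### The job

Put the SSD that lies loose on the bench away in the covered parts carousel, together with the SSD that is already in there: use the crank on top to turn that drive's bin under the loading window, put the loose drive in so that it drops below the lid, then turn the crank again until the closed sector shuts the window fully, as it was. Leave the other things on the bench where they are.

Things in the scene. Friction and masses are not known exactly. Their poses are not given: they have to be found in the camera images.
- carousel: covered parts carousel, fixed to the bench: round steel base 380 mm across, 12 mm thick; origin at the centre of its underside, z up along the turning axis. A clear flat lid, 380 mm across with its bright metal rim, stands on six thin posts, 64 to 67 mm above the bench (rim to 69 mm). Its only opening is the loading window, on the carousel's own -x side.
- window (a point): middle of the loading window, on the lid's upper face (67 mm above the bench), 106 mm from the turning axis. The window spans 50 to 168 mm from the axis, 38 degrees to either side of the carousel's -x. An SSD passes flat with its 100 mm length pointing at the axis (6 mm to spare at either end); an open gripper spanning up to 145 mm square to that line may follow it in.
- turntable (a joint): angle (rad) of the grey turntable under the lid, turning endlessly both ways about the carousel's z (positive = anticlockwise from above); 0 = closed sector under the window. Stays where left (friction about 0.12 N m, 2 N at the knob). Four quarters between 3 mm walls 39 mm high: three open bins and one decked over (the closed sector). The crank is fixed to it and points at the closed sector.
- knob (a point): middle of the crank's upright black knob, above the lid: diameter 20 mm, spins freely on its pin, 84 to 123 mm above the bench; this point is 106 mm above the bench, 70 mm from the turning axis, and goes round in a circle. The crank arm below it lies 74 to 84 mm above the bench, its hub is 40 mm across. Can be pinched from above and led round without turning the hand.
- closed_sector (a point): middle of the decked-over quarter of the turntable, 106 mm from the axis, 61 mm above the bench; straight below window when the window is shut. The deck overlaps the window by 7 degrees (12 mm at this radius) on either side.
- bin_left (a point): middle of the floor of one open bin, 106 mm from the axis, 22 mm above the bench; a quarter turn clockwise from above from the closed sector. This bin is under the window when joint turntable is +1.571 (or -4.712).
- bin_far (a point): middle of the floor of the open bin opposite the closed sector, 106 mm from the axis; under the window when joint turntable is +3.142 or -3.142.
- bin_right (a point): middle of the floor of one open bin, 106 mm from the axis; a quarter turn anticlockwise from above from the closed sector. This bin is under the window when joint turntable is -1.571 (or +4.712).
- ssd: the loose 2.5 inch SSD to put away: flat dark grey drive with a pale label, 70 x 100 x 8 mm, 40 to 80 g, lying flat on the bench to the right of the carousel, partly ringed by a thin cable and with a phone and a carton beyond it; origin at the centre of its underside, x across the 70 mm width, y along the 100 mm length, z up. Take it across its 70 mm width.
- binned_ssd: an identical SSD lying loose and flat in one of the three bins (which one differs from case to case); origin at the centre of its underside, y along its 100 mm length. The drive to put away may land on it or beside it.
- binned_fan: round black fan, 98 mm across and 16 mm high, lying loose in another bin; origin at the centre of its underside.
- binned_heatsink: finned aluminium heatsink, 40 x 40 x 24 mm, standing loose in the third bin; origin at the centre of its underside.
- red_box: bystander: small red and white carton, 62 x 110 x 43 mm; origin at the centre of its underside, y along its length.
There are look-alikes about, which are no part of the job. What is shaped like the ssd but blue or yellow is not meant.

How it is judged:
By the outcome, as a careful person would: the job done as asked, in the order asked, and still so for the second after the job is handed in, with the robot touching nothing.
It also fails if it takes over 72 s, if anything falls off the work surface, if the arm or the gripper's body presses on something with over 40 N, if the wrist force passes 120 N, or if a joint passes its speed limit or range.

### The arm

A 6-joint arm with a two-finger parallel gripper is mounted at the origin on a cart in front of the work surface, level with it; the furniture and walls round the work are solid. World frame = base frame: x ahead of the robot, y to its left, z up, the work surface at z = 0. Lengths are in m, angles in rad, forces in N, time in s.
With the tool pointing down it reaches from about 0.3 to 0.775 m from the base axis. Payload 14.6 kg.
Tool frame: the origin (TCP) lies at the very end of the fingers, on their centre line; the grasp point (between the pads) lies 19 mm behind it; z points along the fingers, y is the line along which they close (so a half turn about z gives the same grasp; the last joint's range is limited). The gripper opens to 94 mm and grips with 3 to 60 N. Pads are 16 mm wide; open, the fingers measure 119 mm over their backs; the gripper's body (75 mm by 177 mm) begins 78 mm behind the grasp point.
Start: joints at [-1.299, 0.3, 1.521, -0, 1.321, -0.067], TCP at [0.183, -0.519, 0.205] pointing down, gripper open.
Joint ranges: [-3.03, 3.03], [-0.79, 2.21], [0.23, 2.52], [-1.04, 4.18], [0, 3.07], [-2.55, 2.55]. Speed limits (rad/s): [2.22, 2.22, 2.57, 3.14, 3.14, 3.14].

### API

Orientations are given as [roll, pitch, yaw] about the fixed x, y, z axes, in that order (R = Rz(yaw) Ry(pitch) Rx(roll)).
In Python, from station import ctrl gives the robot as it stands.
- The arm moves only by the tool move_arm, never from a script. Its argument "increments" is a list of rows, each a list of 7 numbers: the opening, from 0 (shut) to 1 (fully open), then the shift along the tool's x, y, z in units of 50 mm (1.0 is 50 mm), then the turn, a rotation vector about the tool's x, y, z in rad. In form: [[claw, tx, ty, tz, rx, ry, rz], ...]. A call has 1 to 20 rows; each row shifts and turns the commanded pose from where the row before left it, along the tool's axes as they then stand; what a row does not reach is not made up. A row lasts 1/10 s, in which the tool goes at most 50 mm and 8.59 degrees, less where a joint would pass 70% of its speed; a pose out of reach is approached as far as the arm can. A call is refused whole if a number of a shift passes 1 or a number of a turn 0.15, either way. A call with a gripper value outside its range is refused whole. The fingers move at their own pace and stop on an object; "force" is the grip in N (left out, the last holds). Time passes only in rows, so rows that do not move let the fingers close. It gives the time, the measured TCP pose, the force, the opening and the grip force at its end, in the units of the state.
- ctrl.get_obs(): the state, without advancing time (a new reading comes with each control period).
- ctrl.camera(name): name is "side" or "top"; returns a dict with "color" (480x640x3 uint8, blue, green, red), "K" (3x3 intrinsics, pixels), "pose" (4x4, takes a point from camera to world coordinates). Camera axes: x right, y down, z forward; pixel columns grow to the right and rows downward; lengths in m; the calibration is good to about 2 mm. A picture is of the moment at which its call begins. There is no depth.
- ctrl.hand_in(): hands the job in; it is judged then, once.
Trained networks look in a picture, given as the dict that the camera call returned (one of the last four; its "shot" number tells which), for a name from the list of things; names that differ only in an ending like _2 or _b are one class to them, and where a whole thing is asked for, a point or a joint stands for the part that bears it (a point fixed in the world has none). Each returns a list of dicts, best first, with "conf" (0 to 1); they miss things now and then, are a little off and sometimes report something else, mostly with a low value. They report only what shows in the picture. A call takes as long as a camera call. They do not tell look-alikes from the thing itself.
- ctrl.cut_out(name, picture): "mask" (480x640 bool, what is visible of it) and "centre" ([row, column] in pixels, amid what is visible of it).
The state is a dict: "time_s": time; "qpos": joint angles; "joint_vel": joint speeds; "tau": joint torques, N m; "ee_pos": TCP position; "eef_rot": TCP orientation; "force": force on the tool from outside, world axes, zero at the start; "moment": the same for the moment, N m; "grip_width": finger opening in m; "grip_force": force on a finger pad.
Only numpy, scipy, OpenCV 4.12 (cv2) and the standard library are available. Lean on these libraries where they do the work, as an engineer would, in place of code of your own. Each camera call takes 0.05 s, during which the arm holds its last target. There are 200 camera calls.

## Working session

There is one attempt and no reset: what is moved stays moved. The work goes in short steps, Python scripts to look and compute and a tool call to move; the robot and the scene stay as the last step left them, time stands still between calls to the robot, and variables do not carry over. Pictures are saved under pics/ and viewed, at most 10 in all, crops included, and the job is handed in when it is done.

Besides the shell and the picture viewer there is one more tool, called after ">>>" by a JSON object that holds its "name" and its "arguments", one argument or row to a line. move_arm: Moves the arm, as the interface text tells. Its arguments: {"type":"object","properties":{"increments":{"type":"array","items":{"type":"array","items":{"type":"number"}}},"force":{"type":"number"}},"required":["increments"]}

```bash
mkdir -p pics; cat > h.py <<'E'
import numpy as np, cv2
from station import ctrl
def ray(p,u,v,z):
    K=np.array(p["K"]);T=np.array(p["pose"])
    d=T[:3,:3]@np.linalg.solve(K,[u,v,1.]);o=T[:3,3]
    return o+d*(z-o[2])/d[2]
def proj(p,X):
    K=np.array(p["K"]);T=np.array(p["pose"])
    c=T[:3,:3].T@(np.array(X)-T[:3,3]);q=K@c;return q[:2]/q[2]
E
python3 - <<'E'
from h import *
for n in ["top","side"]:
    p=ctrl.camera(n);cv2.imwrite(f"pics/{n}0.png",p["color"]);print(n,np.round(p["pose"],3).tolist(),p["K"][0][0])
    for t,z in [("ssd",.008),("binned_ssd",.025),("carousel",.067),("knob",.106),("binned_fan",.038),("binned_heatsink",.046),("closed_sector",.061),("red_box",.043)]:
        for r in ctrl.cut_out(t,p)[:3]:
            v,u=r["centre"];m=r["mask"].astype(np.uint8)
            print(t,round(r["conf"],2),int(u),int(v),m.sum(),np.round(ray(p,u,v,z),3))
print(ctrl.get_obs())
E
```

```text
top [[-0.021, -0.991, 0.132, 0.294], [-1.0, 0.024, 0.018, -0.197], [-0.021, -0.131, -0.991, 1.734], [0.0, 0.0, 0.0, 1.0]] 514.1508074393209
ssd 0.98 401 291 530 [ 0.352 -0.433  0.008]
ssd 0.88 468 240 648 [ 0.515 -0.663  0.008]
ssd 0.55 354 276 635 [ 0.404 -0.276  0.008]
carousel 0.73 220 231 10345 [0.559 0.161 0.067]
carousel 0.23 217 263 1635 [0.452 0.172 0.067]
knob 0.76 216 266 1686 [0.441 0.165 0.106]
closed_sector 0.64 217 265 1646 [0.448 0.171 0.061]
red_box 0.65 374 224 731 [ 0.573 -0.346  0.043]
side [[-0.812, -0.217, 0.542, -0.358], [-0.584, 0.312, -0.75, 1.056], [-0.007, -0.925, -0.379, 0.703], [0.0, 0.0, 0.0, 1.0]] 502.914681461134
ssd 0.66 258 294 2432 [0.518 0.159 0.008]
ssd 0.57 361 253 61 [ 0.428 -0.24   0.008]
carousel 0.94 244 286 9680 [0.506 0.222 0.067]
knob 0.94 257 292 2362 [0.406 0.276 0.106]
binned_heatsink 0.59 260 294 2488 [0.468 0.201 0.046]
closed_sector 0.68 259 294 2414 [0.453 0.223 0.061]
red_box 0.94 342 231 528 [ 0.537 -0.294  0.043]
red_box 0.38 259 293 2228 [0.477 0.198 0.043]
{'time_s': 0.9, 'qpos': array([-1.29858945e+00,  2.99868231e-01,  1.52101668e+00, -4.15479239e-05,
        1.32069261e+00, -6.66063554e-02]), 'joint_vel': array([ 0.00078523, -0.00029499,  0.00139017, -0.00032277, -0.00073625,
       -0.00085431]), 'tau': array([ 1.69256022e-03, -5.31653023e+01, -3.52902818e+01,  7.09226914e-02,
        2.12692592e-02, -1.09467618e-05]), 'ee_pos': array([ 0.182782  , -0.51872364,  0.20545595]), 'eef_rot': array([3.14158023e+00, 4.11738423e-05, 3.38823512e-01]), 'force': array([ 1.05348891,  0.01507468, -0.20048881]), 'moment': array([0.03792553, 0.01274003, 0.04644959]), 'grip_force': 0.0, 'grip_width': 0.09442959847506975}
```

View pics/top0.png

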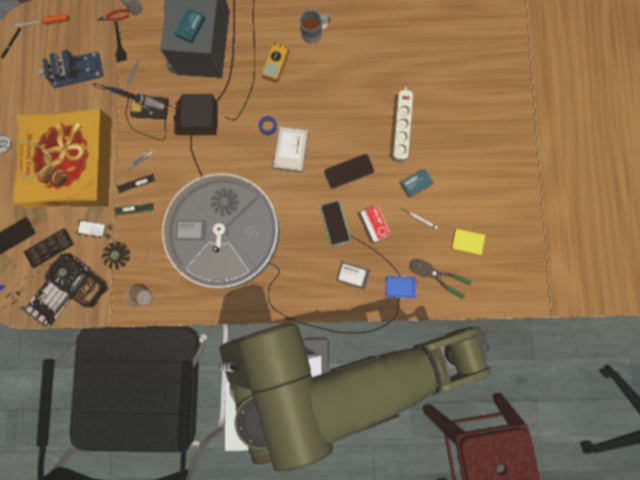

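View pics/side0.png

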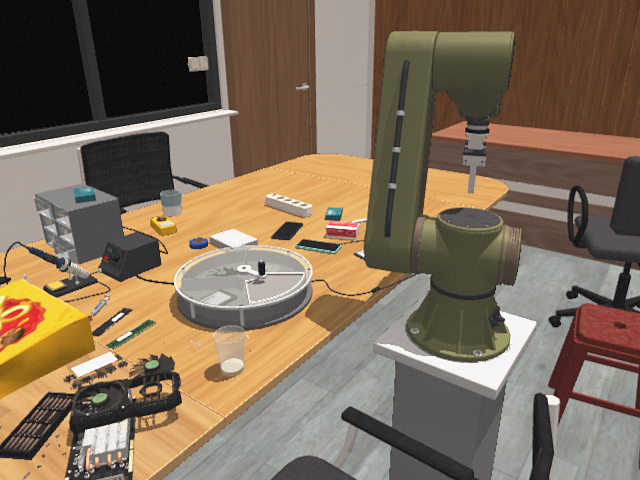

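```bash
python3 - <<'E'
from h import *
p=ctrl.camera("top");im=p["color"]
a=cv2.resize(im[170:295,155:285],None,fx=4,fy=4,interpolation=cv2.INTER_CUBIC)
b=cv2.resize(im[250:312,325:425],None,fx=3,fy=3,interpolation=cv2.INTER_CUBIC)
c=np.zeros((500,520+280,3),np.uint8);c[:,:520]=a[:500];b=b[:, :280];c[:b.shape[0],520:]=b
cv2.imwrite("pics/crop1.png",c)
for r in ctrl.cut_out("ssd",p):
    m=r["mask"].astype(np.uint8);cs,_=cv2.findContours(m,0,1);k=max(cs,key=cv2.contourArea)
    q=np.array([ray(p,u,v,.008)[:2] for u,v in k[:,0]],np.float32)
    print(r["conf"],r["centre"],cv2.minAreaRect(q*1000))
r=ctrl.cut_out("carousel",p)[0];ys,xs=np.nonzero(r["mask"]);print(xs.min(),xs.max(),ys.min(),ys.max())
cs,_=cv2.findContours(r["mask"].astype(np.uint8),0,1);k=max(cs,key=cv2.contourArea)
q=np.array([ray(p,u,v,.069)[:2] for u,v in k[:,0]],np.float32)
print(cv2.minEnclosingCircle(q), cv2.fitEllipse(q))
E
```

```text
0.7 [273.7, 354.5] ((408.3867492675781, -270.4080810546875), (100.09600830078125, 72.70295715332031), 71.8792495727539)
0.67 [288.3, 400.2] ((366.5048828125, -429.0357971191406), (96.69091796875, 69.78939819335938), 87.40526580810547)
0.59 [243.7, 467.8] ((512.6643676757812, -661.6678466796875), (102.05030822753906, 70.95272064208984), 76.20851135253906)
163 278 174 289
((0.55931156873703, 0.16375571489334106), 0.1962665319442749) ((0.5610718131065369, 0.16308939456939697), (0.3765219449996948, 0.3882714807987213), 137.8725128173828)
```

View pics/crop1.png

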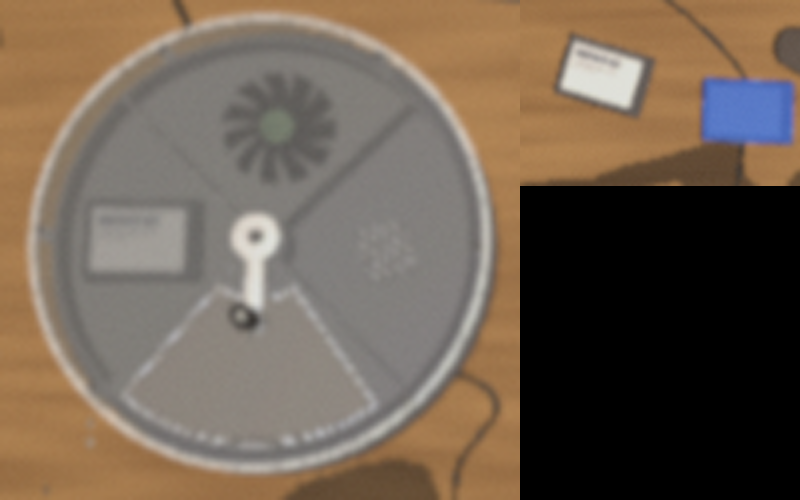

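The dark grey drive with the pale label at (354,274) matches the description. The look-alikes at (400,288) and (468,243) are blue and yellow. The crop shows the binned SSD at about (190,230), in bin_left, with the fan at the top and the heatsink on the right. The window is at the bottom and shut, and the knob is near (215,249).

```bash
python3 - <<'E'
from h import *
p=ctrl.camera("top")
f=lambda u,v,z:ray(p,155+u/4-.4,170+v/4-.4,z)
C=[f(123,395,.067),f(377,404,.067),f(217,288,.067),f(293,288,.067)]
for c in C: print(c.round(3))
a=np.radians(38)
L=np.array([168*np.exp(-1j*a),168*np.exp(1j*a),50*np.exp(-1j*a),50*np.exp(1j*a)])/1000
W=np.array([c[0]+1j*c[1] for c in C])
W0=W.mean();L0=L.mean()
for s in (L,L.conj()):
    s0=s.mean();k=((W-W0)*(s-s0).conj()).sum();R=k/abs(k)
    t=W0-R*s0;print("dir",np.degrees(np.angle(R)),"centre",t,"res",abs(W-t-R*s).round(4), "win",t+.106*R)
print("hub",f(255,237,.09),"knob top",f(242,317,.123))
E
```

```text
[0.439 0.277 0.067]
[0.427 0.069 0.067]
[0.526 0.2   0.067]
[0.524 0.138 0.067]
dir 177.03985110440348 centre (0.5648396514451268+0.1665437771313887j) res [0.0013 0.0012 0.0018 0.0002] win (0.4589810878192431+0.17201776170067037j)
dir -3.6321926842404793 centre (0.39334044928112843+0.17642085915850467j) res [0.0929 0.0918 0.0911 0.0936] win (0.4991275261153551+0.16970562462280767j)
hub [0.5635233  0.16423037 0.09      ] knob top [0.49417814 0.16701578 0.123     ]
```

>>> {"name": "move_arm", "arguments": {
  "increments": [
    [1, 0, 0, 0, 0, 0, 0.113],
    [1, 0, 0, 0, 0, 0, 0.113],
    [1, 0, 0, 0, 0, 0, 0.113],
    [1, 0.37, -0.8, 0, 0, 0, 0],
    [1, 0.37, -0.8, 0, 0, 0, 0],
    [1, 0.37, -0.8, 0, 0, 0, 0],
    [1, 0.37, -0.8, 0, 0, 0, 0],
    [1, 0.37, -0.8, 0, 0, 0, 0],
    [1, 0.37, -0.8, 0, 0, 0, 0],
    [1, 0.37, -0.8, 0, 0, 0, 0],
    [1, 0.37, -0.8, 0, 0, 0, 0],
    [1, 0.37, -0.8, 0, 0, 0, 0],
    [1, 0.37, -0.8, 0, 0, 0, 0],
    [1, 0.37, -0.8, 0, 0, 0, 0],
    [1, 0.37, -0.8, 0, 0, 0, 0],
    [1, 0.37, -0.8, 0, 0, 0, 0],
    [1, 0.37, -0.8, 0, 0, 0, 0],
    [1, 0.37, -0.8, 0, 0, 0, 0],
    [1, 0.37, -0.8, 0, 0, 0, 0],
    [1, 0, 0, 0, 0, 0, 0]
  ],
  "force": 15
}}

```text
time_s: 3.1
ee_pos: [0.4798, 0.1247, 0.205]
eef_rot: [-3.141, 0.0, 0.004]
force: [-0.8, 1.0, -0.6]
grip_width: 0.0941
grip_force: 0.0
```

>>> {"name": "move_arm", "arguments": {
  "increments": [
    [1, 0.14, -0.43, 0, 0, 0, 0],
    [1, 0.14, -0.43, 0, 0, 0, 0],
    [1, 0, 0, 0.6, 0, 0, 0],
    [1, 0, 0, 0.6, 0, 0, 0],
    [0.5, 0, 0, 0.5, 0, 0, 0],
    [0.3, 0, 0, 0.3, 0, 0, 0],
    [0.2, 0, 0, 0.28, 0, 0, 0],
    [0.1, 0, 0, 0, 0, 0, 0],
    [0.1, 0, 0, 0, 0, 0, 0],
    [0.1, 0, 0, 0, 0, 0, 0],
    [0.1, 0, 0, 0, 0, 0, 0],
    [0.1, 0, 0, 0, 0, 0, 0],
    [0.1, 0, 0, 0, 0, 0, 0]
  ]
}}

```text
time_s: 4.4
ee_pos: [0.493, 0.1642, 0.0917]
eef_rot: [-3.141, -0.0, -0.0]
force: [0.5, -0.3, -0.1]
grip_width: 0.0254
grip_force: 0.0
```

```bash
python3 - <<'E'
import math
# knob from 177deg ccw to 267deg in 15 steps, yaw 0: tx=dx, ty=-dy
P=[(70*math.cos(math.radians(177+6*i)),70*math.sin(math.radians(177+6*i))) for i in range(16)]
for a,b in zip(P,P[1:]): print([round((b[0]-a[0])/50,3),round(-(b[1]-a[1])/50,3)],end=",")
E
```

```text
[0.0, 0.147],[0.015, 0.146],[0.03, 0.143],[0.045, 0.139],[0.06, 0.134],[0.073, 0.127],[0.086, 0.119],[0.098, 0.109],[0.109, 0.098],[0.119, 0.086],[0.127, 0.073],[0.134, 0.06],[0.139, 0.045],[0.143, 0.03],[0.146, 0.015],
```

>>> {"name": "move_arm", "arguments": {
  "increments": [
    [0.05, 0, 0, 0, 0, 0, 0],
    [0.05, 0, 0, 0, 0, 0, 0],
    [0.05, 0, 0, 0, 0, 0, 0],
    [0.05, 0, 0, 0, 0, 0, 0]
  ]
}}

```text
time_s: 4.8
ee_pos: [0.493, 0.1642, 0.0916]
eef_rot: [-3.141, -0.0, -0.0]
force: [-0.9, 0.6, 4.1]
grip_width: 0.0194
grip_force: 15.0
```

>>> {"name": "move_arm", "arguments": {
  "increments": [
    [0.05, 0, 0.147, 0, 0, 0, 0],
    [0.05, 0.015, 0.146, 0, 0, 0, 0],
    [0.05, 0.03, 0.143, 0, 0, 0, 0],
    [0.05, 0.045, 0.139, 0, 0, 0, 0],
    [0.05, 0.06, 0.134, 0, 0, 0, 0],
    [0.05, 0.073, 0.127, 0, 0, 0, 0],
    [0.05, 0.086, 0.119, 0, 0, 0, 0],
    [0.05, 0, 0, 0, 0, 0, 0],
    [0.05, 0, 0, 0, 0, 0, 0]
  ]
}}

```text
time_s: 5.7
ee_pos: [0.51, 0.1168, 0.0919]
eef_rot: [-3.14, -0.004, -0.001]
force: [10.6, 8.7, -2.9]
grip_width: 0.0194
grip_force: 15.0
```

>>> {"name": "move_arm", "arguments": {
  "increments": [
    [0.05, 0.03, -0.03, 0, 0, 0, 0],
    [0.05, 0.098, 0.109, 0, 0, 0, 0],
    [0.05, 0.109, 0.098, 0, 0, 0, 0],
    [0.05, 0.119, 0.086, 0, 0, 0, 0],
    [0.05, 0.127, 0.073, 0, 0, 0, 0],
    [0.05, 0.134, 0.06, 0, 0, 0, 0],
    [0.05, 0.139, 0.045, 0, 0, 0, 0],
    [0.05, 0.143, 0.03, 0, 0, 0, 0],
    [0.05, 0.146, 0.015, 0, 0, 0, 0],
    [0.05, 0, 0, 0, 0, 0, 0],
    [0.05, 0, 0, 0, 0, 0, 0]
  ]
}}

```text
time_s: 6.8
ee_pos: [0.5612, 0.0939, 0.0918]
eef_rot: [-3.138, -0.001, 0.0]
force: [2.3, 17.5, 4.2]
grip_width: 0.0194
grip_force: 15.0
```

```bash
python3 - <<'E'
from h import *
o=ctrl.get_obs();print(o["force"],o["ee_pos"])
p=ctrl.camera("top")
cv2.imwrite("pics/crop2.png",cv2.resize(p["color"][170:295,155:285],None,fx=4,fy=4,interpolation=cv2.INTER_CUBIC))
E
```

```text
[ 2.31778882 17.534566    4.16247849] [0.56115735 0.09390963 0.09180027]
```

View pics/crop2.png

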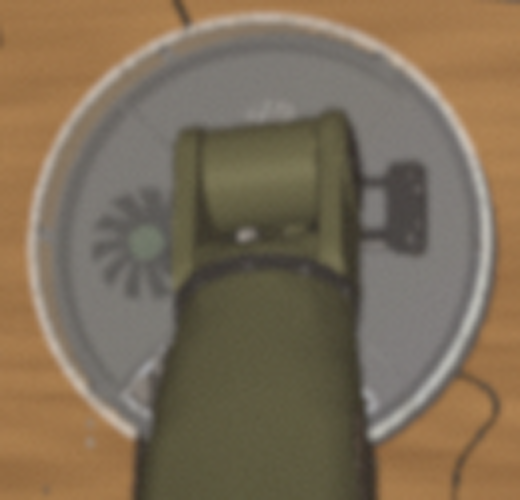

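>>> {"name": "move_arm", "arguments": {
  "increments": [
    [0.5, 0, 0, 0, 0, 0, 0],
    [0.5, 0, 0, 0, 0, 0, 0],
    [0.5, 0, 0, 0, 0, 0, 0],
    [0.5, 0, 0, -0.4, 0, 0, 0],
    [0.5, 0, 0, -0.8, 0, 0, 0],
    [1, 0, 0, -0.8, 0, 0, 0],
    [1, -0.31, 0.73, 0, 0, 0, 0],
    [1, -0.31, 0.73, 0, 0, 0, 0],
    [1, -0.31, 0.73, 0, 0, 0, 0],
    [1, -0.31, 0.73, 0, 0, 0, 0],
    [1, -0.31, 0.73, 0, 0, 0, 0],
    [1, -0.31, 0.73, 0, 0, 0, 0],
    [1, -0.31, 0.73, 0, 0, 0, 0],
    [1, -0.31, 0.73, 0, 0, 0, 0],
    [1, -0.31, 0.73, 0, 0, 0, 0],
    [1, -0.31, 0.73, 0, 0, 0, 0],
    [1, 0, 0, 0, 0, 0, -0.14],
    [1, 0, 0, 0, 0, 0, -0.14],
    [1, 0, 0, 0, 0, 0, -0.14],
    [1, 0, 0, 0, 0, 0, -0.14]
  ]
}}

```text
time_s: 8.85
ee_pos: [0.4051, -0.2732, 0.1912]
eef_rot: [-3.141, 0.0, 0.565]
force: [0.2, 0.4, -0.4]
grip_width: 0.0943
grip_force: 0.0
```

>>> {"name": "move_arm", "arguments": {
  "increments": [
    [1, 0, 0, 0, 0, 0, -0.14],
    [1, 0, 0, 0, 0, 0, -0.14],
    [1, 0, 0, 0, 0, 0, -0.14],
    [1, 0, 0, 0, 0, 0, -0.14],
    [1, 0, 0, 0, 0, 0, -0.135],
    [1, 0, 0, 0, 0, 0, 0],
    [1, 0, 0, 0, 0, 0, 0]
  ]
}}

```text
time_s: 9.55
ee_pos: [0.4053, -0.2729, 0.1913]
eef_rot: [-3.141, -0.0, 1.25]
force: [0.3, -0.3, -1.0]
grip_width: 0.0942
grip_force: 0.0
```

```bash
python3 - <<'E'
from h import *
o=ctrl.get_obs();print(o["eef_rot"],o["ee_pos"])
p=ctrl.camera("top")
c=np.zeros((500,800,3),np.uint8);c[:,:520]=cv2.resize(p["color"][170:295,155:285],None,fx=4,fy=4,interpolation=cv2.INTER_CUBIC)
s=ctrl.camera("side")
y,x=proj(s,[.41,-.27,0])[::-1].astype(int);print(x,y)
b=cv2.resize(s["color"][y-60:y+40,x-60:x+10],None,fx=4,fy=4,interpolation=cv2.INTER_CUBIC);c[:400,520:]=b
cv2.imwrite("pics/crop3.png",c)
E
```

```text
[-3.14120048e+00 -1.94449729e-05  1.25047060e+00] [ 0.40533351 -0.27293023  0.19132384]
370 254
```

View pics/crop3.png

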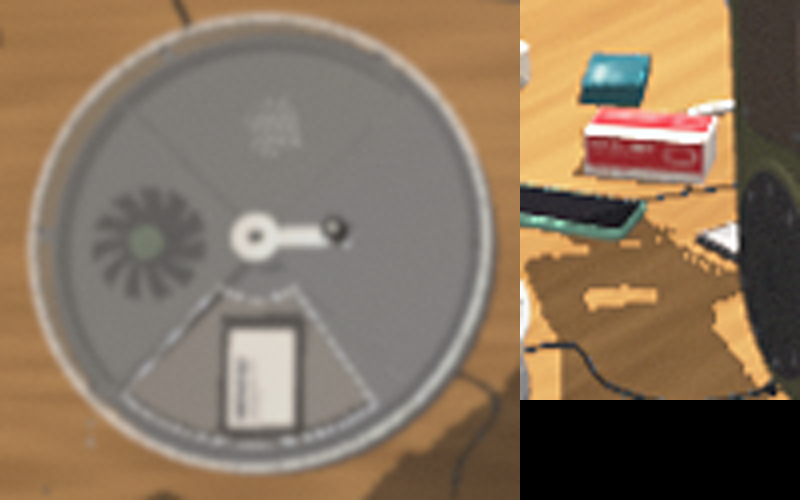

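>>> {"name": "move_arm", "arguments": {
  "increments": [
    [1, 0.076, 0.04, 0, 0, 0, 0],
    [1, 0, 0, 0.7, 0, 0, 0],
    [1, 0, 0, 0.7, 0, 0, 0],
    [1, 0, 0, 0.7, 0, 0, 0],
    [1, 0, 0, 0.7, 0, 0, 0],
    [1, 0, 0, 0.5, 0, 0, 0],
    [1, 0, 0, 0.3, 0, 0, 0],
    [1, 0, 0, 0.15, 0, 0, 0],
    [0.6, 0, 0, 0, 0, 0, 0],
    [0.6, 0, 0, 0, 0, 0, 0],
    [0.6, 0, 0, 0, 0, 0, 0],
    [0.6, 0, 0, 0, 0, 0, 0],
    [0.6, 0, 0, 0, 0, 0, 0]
  ],
  "force": 20
}}

```text
time_s: 10.95
ee_pos: [0.4091, -0.2702, 0.0048]
eef_rot: [3.14, 0.0, 1.255]
force: [0.0, 0.7, 7.8]
grip_width: 0.0691
grip_force: 20.0
```

>>> {"name": "move_arm", "arguments": {
  "increments": [
    [0.6, 0, 0, -0.2, 0, 0, 0],
    [0.6, 0, 0, -0.6, 0, 0, 0],
    [0.6, 0, 0, -0.8, 0, 0, 0],
    [0.6, 0, 0, -0.8, 0, 0, 0],
    [0.6, 0, 0, -0.7, 0, 0, 0],
    [0.6, 0, 0, 0, 0, 0, 0.1],
    [0.6, 0, 0, 0, 0, 0, 0.13],
    [0.6, 0, 0, 0, 0, 0, 0.13],
    [0.6, 0, 0, 0, 0, 0, 0.13],
    [0.6, 0, 0, 0, 0, 0, 0.13],
    [0.6, 0, 0, 0, 0, 0, 0.13],
    [0.6, 0, 0, 0, 0, 0, 0.13],
    [0.6, 0, 0, 0, 0, 0, 0.13],
    [0.6, 0, 0, 0, 0, 0, 0.13],
    [0.6, 0, 0, 0, 0, 0, 0.1],
    [0.6, 0, 0, 0, 0, 0, 0.06],
    [0.6, 0, 0, 0, 0, 0, 0],
    [0.6, 0, 0, 0, 0, 0, 0]
  ]
}}

```text
time_s: 12.75
ee_pos: [0.4086, -0.2698, 0.1593]
eef_rot: [3.141, -0.0, -0.043]
force: [0.3, -0.5, -0.0]
grip_width: 0.0692
grip_force: 20.0
```

```bash
python3 - <<'E'
from h import *
o=ctrl.get_obs();print(o["eef_rot"],o["ee_pos"],o["force"],o["qpos"])
y=o["eef_rot"][2];d=np.array([.459,.171])-o["ee_pos"][:2]
print(d@[np.cos(y),np.sin(y)]/.05,d@[np.sin(y),-np.cos(y)]/.05)
E
```

```text
[ 3.14143969e+00 -2.28963068e-04 -4.32787063e-02] [ 0.40855787 -0.26978119  0.15934516] [ 0.34562459 -0.48791574 -0.04615452] [-6.58429474e-01  2.10881315e-01  1.74504947e+00  7.77868559e-06
  1.18538661e+00  9.55642654e-01]
0.6264882188804508 -8.851016802486763
```

>>> {"name": "move_arm", "arguments": {
  "increments": [
    [0.6, 0.05, -0.4, 0, 0, 0, 0],
    [0.6, 0.05, -0.74, 0, 0, 0, 0],
    [0.6, 0.05, -0.74, 0, 0, 0, 0],
    [0.6, 0.05, -0.74, 0, 0, 0, 0],
    [0.6, 0.05, -0.74, 0, 0, 0, 0],
    [0.6, 0.05, -0.74, 0, 0, 0, 0],
    [0.6, 0.05, -0.74, 0, 0, 0, 0],
    [0.6, 0.05, -0.74, 0, 0, 0, 0],
    [0.6, 0.05, -0.74, 0, 0, 0, 0],
    [0.6, 0.05, -0.74, 0, 0, 0, 0],
    [0.6, 0.05, -0.74, 0, 0, 0, 0],
    [0.6, 0.05, -0.74, 0, 0, 0, 0],
    [0.6, 0.03, -0.31, 0, 0, 0, 0.01],
    [0.6, 0, 0, 0.7, 0, 0, 0],
    [0.6, 0, 0, 0, 0, 0, 0],
    [0.6, 0, 0, 0, 0, 0, 0]
  ]
}}

```text
time_s: 14.35
ee_pos: [0.4599, 0.1706, 0.1244]
eef_rot: [3.141, 0.001, -0.054]
force: [1.2, -0.3, -0.4]
grip_width: 0.0689
grip_force: 20.0
```

```bash
python3 - <<'E'
from h import *
o=ctrl.get_obs();print(o["eef_rot"],o["ee_pos"],o["force"])
s=ctrl.camera("side")
e=o["ee_pos"]; y,x=proj(s,e)[::-1].astype(int);print(x,y)
c=cv2.resize(s["color"][y-75:y+75,x-100:x+100],None,fx=4,fy=4,interpolation=cv2.INTER_CUBIC)
f=lambda X:tuple(int(t) for t in ((proj(s,X)-[x-100,y-75]+.5)*4))
cy,sy=np.cos(-.05),np.sin(-.05)
zt=e[2]+.003
for a,b in [(-50,-35),(-50,35),(50,-35),(50,35)]:
    X=[e[0]+(a*cy-b*sy)/1e3,e[1]+(a*sy+b*cy)/1e3]
    cv2.circle(c,f(X+[zt]),3,(0,0,255),-1)
R=np.exp(1j*np.radians(177.));A=.564+.1655j
for r in(.05,.168):
    for t in(-38,38):
        w=A+r*R*np.exp(1j*np.radians(t));cv2.circle(c,f([w.real,w.imag,.067]),3,(0,255,0),-1)
cv2.imwrite("pics/side1.png",c)
E
```

```text
[ 3.14117988e+00  1.05072486e-03 -5.43988508e-02] [0.45992058 0.17056988 0.12438463] [ 1.15530741 -0.32400078 -0.37516056]
269 264
```

View pics/side1.png

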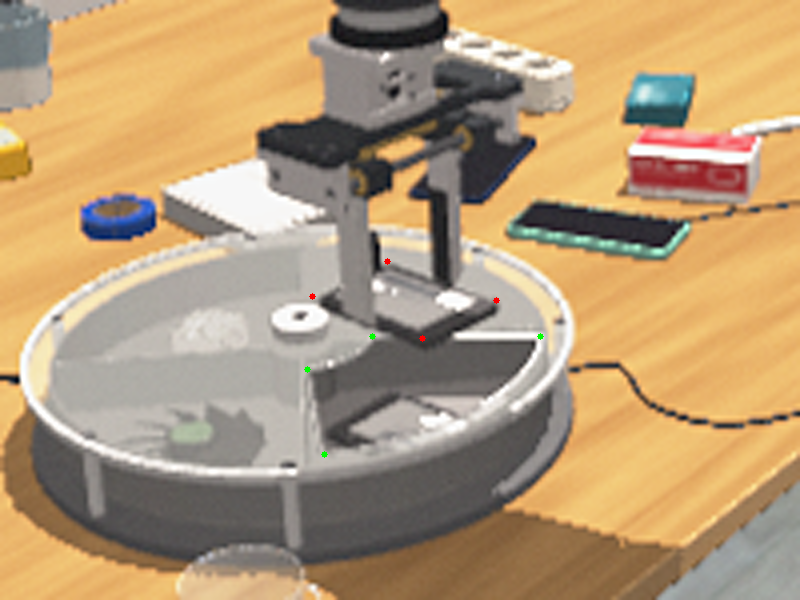

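The side view shows the drive level above the window. Its corners are within about 3 mm of the predicted red dots, and the green window outline matches.

>>> {"name": "move_arm", "arguments": {
  "increments": [
    [0.6, -0.02, 0, 0.3, 0, 0, 0],
    [0.6, 0, 0, 0.3, 0, 0, 0],
    [0.6, 0, 0, 0.2, 0, 0, 0],
    [0.6, 0, 0, 0.2, 0, 0, 0],
    [0.6, 0, 0, 0.15, 0, 0, 0],
    [0.6, 0, 0, 0, 0, 0, 0]
  ]
}}

```text
time_s: 15.0
ee_pos: [0.4589, 0.1707, 0.0659]
eef_rot: [3.141, 0.001, -0.055]
force: [0.5, 0.2, -0.2]
grip_width: 0.069
grip_force: 20.0
```

No contact so far, so I'll lower further and release.

>>> {"name": "move_arm", "arguments": {
  "increments": [
    [0.6, 0, 0, 0.15, 0, 0, 0],
    [0.6, 0, 0, 0.15, 0, 0, 0],
    [0.6, 0, 0, 0.15, 0, 0, 0],
    [0.6, 0, 0, 0.07, 0, 0, 0],
    [0.6, 0, 0, 0, 0, 0, 0],
    [0.6, 0, 0, 0, 0, 0, 0]
  ]
}}

```text
time_s: 15.6
ee_pos: [0.4592, 0.1709, 0.0405]
eef_rot: [-3.142, -0.0, -0.055]
force: [0.4, 0.3, -0.0]
grip_width: 0.0692
grip_force: 20.0
```

>>> {"name": "move_arm", "arguments": {
  "increments": [
    [0.9, 0, 0, 0, 0, 0, 0],
    [0.9, 0, 0, 0, 0, 0, 0],
    [0.9, 0, 0, 0, 0, 0, 0],
    [0.9, 0, 0, 0, 0, 0, 0],
    [0.9, 0, 0, -0.3, 0, 0, 0],
    [0.9, 0, 0, -0.7, 0, 0, 0],
    [0.9, 0, 0, -0.8, 0, 0, 0],
    [0.9, 0, 0, -0.8, 0, 0, 0],
    [0.9, 0, 0, -0.6, 0, 0, 0],
    [0.9, 0, 0, 0, 0, 0, -0.055]
  ]
}}

```text
time_s: 16.6
ee_pos: [0.4605, 0.1713, 0.2047]
eef_rot: [-3.14, -0.007, 0.0]
force: [-0.7, -0.1, -1.5]
grip_width: 0.0846
grip_force: 0.0
```

```bash
python3 - <<'E'
from h import *
o=ctrl.get_obs();print(o["eef_rot"],o["ee_pos"],o["force"])
s=ctrl.camera("side")
c=cv2.resize(s["color"][230:340,165:325],None,fx=5,fy=5,interpolation=cv2.INTER_CUBIC)
cv2.imwrite("pics/side2.png",c)
E
```

```text
[-3.13965469e+00 -6.63862102e-03  9.94798454e-05] [0.46047933 0.17127958 0.20472802] [-0.65192728 -0.14659471 -1.54334211]
```

View pics/side2.png

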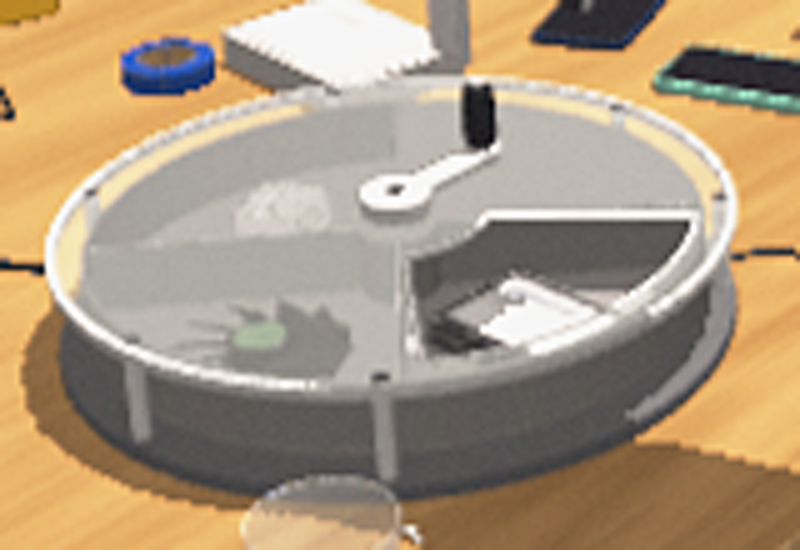

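The side view shows the new drive lying flat on the binned one, below the lid. Next I'll go back to the knob.

>>> {"name": "move_arm", "arguments": {
  "increments": [
    [0.9, 0.5, 0.375, 0, 0, 0, 0],
    [0.9, 0.5, 0.375, 0, 0, 0, 0],
    [0.9, 0.5, 0.375, 0, 0, 0, 0],
    [0.9, 0.51, 0.375, 0, 0, 0, 0],
    [0.9, 0, 0, 0.7, 0, 0, 0],
    [0.7, 0, 0, 0.7, 0, 0, 0],
    [0.5, 0, 0, 0.5, 0, 0, 0],
    [0.4, 0, 0, 0.37, 0, 0, 0],
    [0.05, 0, 0, 0, 0, 0, 0],
    [0.05, 0, 0, 0, 0, 0, 0],
    [0.05, 0, 0, 0, 0, 0, 0],
    [0.05, 0, 0, 0, 0, 0, 0],
    [0.05, 0, 0, 0, 0, 0, 0],
    [0.05, 0, 0, 0, 0, 0, 0],
    [0.05, 0, 0, 0, 0, 0, 0],
    [0.05, 0, 0, 0, 0, 0, 0]
  ],
  "force": 15
}}

```text
time_s: 18.25
ee_pos: [0.5599, 0.0944, 0.0876]
eef_rot: [3.14, -0.001, -0.001]
force: [-0.9, -9.5, 2.5]
grip_width: 0.0195
grip_force: 15.0
```

>>> {"name": "move_arm", "arguments": {
  "increments": [
    [0.05, -0.146, 0, 0, 0, 0, 0],
    [0.05, -0.143, -0.03, 0, 0, 0, 0],
    [0.05, -0.139, -0.045, 0, 0, 0, 0],
    [0.05, -0.134, -0.06, 0, 0, 0, 0],
    [0.05, -0.127, -0.073, 0, 0, 0, 0],
    [0.05, -0.119, -0.086, 0, 0, 0, 0],
    [0.05, -0.109, -0.098, 0, 0, 0, 0],
    [0.05, 0, 0, 0, 0, 0, 0]
  ]
}}

```text
time_s: 19.05
ee_pos: [0.5121, 0.1147, 0.0874]
eef_rot: [3.14, 0.003, -0.0]
force: [-12.1, -9.7, 9.7]
grip_width: 0.019
grip_force: 15.0
```

>>> {"name": "move_arm", "arguments": {
  "increments": [
    [0.05, -0.11, -0.105, 0, 0, 0, 0],
    [0.05, -0.098, -0.107, 0, 0, 0, 0],
    [0.05, -0.073, -0.127, 0, 0, 0, 0],
    [0.05, -0.06, -0.134, 0, 0, 0, 0],
    [0.05, -0.045, -0.139, 0, 0, 0, 0],
    [0.05, -0.03, -0.143, 0, 0, 0, 0],
    [0.05, -0.015, -0.146, 0, 0, 0, 0],
    [0.05, 0, -0.147, 0, 0, 0, 0],
    [0.05, 0, 0, 0, 0, 0, 0],
    [0.05, 0, 0, 0, 0, 0, 0]
  ]
}}

```text
time_s: 20.05
ee_pos: [0.4914, 0.1684, 0.0874]
eef_rot: [-3.141, 0.001, 0.0]
force: [-7.5, 1.3, 6.3]
grip_width: 0.0192
grip_force: 15.0
```

>>> {"name": "move_arm", "arguments": {
  "increments": [
    [0.6, 0, 0, 0, 0, 0, 0],
    [0.6, 0, 0, 0, 0, 0, 0],
    [0.6, 0, 0, 0, 0, 0, 0],
    [0.6, 0, 0, -0.5, 0, 0, 0],
    [0.6, 0, 0, -0.8, 0, 0, 0],
    [0.6, 0, 0, -0.9, 0, 0, 0],
    [0.6, 0, 0.6, 0, 0, 0, 0],
    [0.6, 0, 0.8, 0, 0, 0, 0],
    [0.6, 0, 0.8, 0, 0, 0, 0],
    [0.6, 0, 0.8, 0, 0, 0, 0],
    [0.6, 0, 0.8, 0, 0, 0, 0],
    [0.6, 0, 0.8, 0, 0, 0, 0],
    [0.6, 0, 0.8, 0, 0, 0, 0],
    [0.6, 0, 0, 0, 0, 0, 0],
    [0.6, 0, 0, 0, 0, 0, 0]
  ]
}}

```text
time_s: 21.55
ee_pos: [0.492, -0.1027, 0.1968]
eef_rot: [-3.141, 0.0, -0.002]
force: [-0.4, 0.1, 0.3]
grip_width: 0.0561
grip_force: 0.0
```

```bash
python3 - <<'E'
from h import *
p=ctrl.camera("top")
cv2.imwrite("pics/crop4.png",cv2.resize(p["color"][170:295,155:285],None,fx=4,fy=4,interpolation=cv2.INTER_CUBIC))
E
```

```text
(no output)
```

View pics/crop4.png

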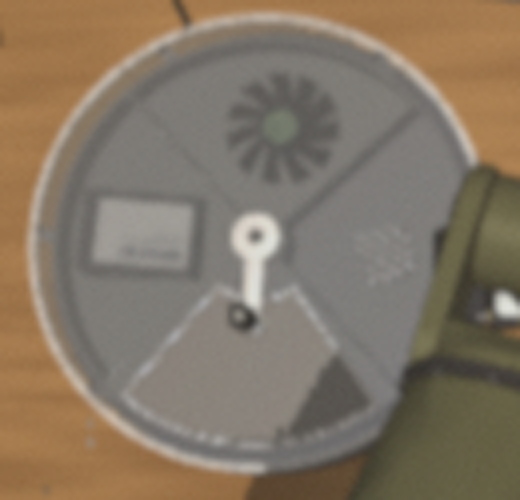

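The knob is back at (242,317), the same pixel as at the start. The dark wedge at (330,400) looks like the arm's shadow, so I'll move clear and check.

>>> {"name": "move_arm", "arguments": {
  "increments": [
    [0.6, -0.3, 0.7, 0, 0, 0, 0],
    [0.6, -0.3, 0.7, 0, 0, 0, 0],
    [0.6, -0.3, 0.7, 0, 0, 0, 0],
    [0.6, -0.3, 0.7, 0, 0, 0, 0],
    [0.6, -0.3, 0.7, 0, 0, 0, 0],
    [0.6, -0.3, 0.7, 0, 0, 0, 0],
    [0.6, 0, 0, 0, 0, 0, 0],
    [0.6, 0, 0, 0, 0, 0, 0]
  ]
}}

```text
time_s: 22.4
ee_pos: [0.4024, -0.3115, 0.1969]
eef_rot: [-3.141, 0.0, -0.0]
force: [-0.5, 0.0, 0.3]
grip_width: 0.0562
grip_force: 0.0
```

```bash
python3 - <<'E'
from h import *
p=ctrl.camera("top")
cv2.imwrite("pics/crop5.png",cv2.resize(p["color"][170:295,155:285],None,fx=4,fy=4,interpolation=cv2.INTER_CUBIC))
E
```

```text
(no output)
```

View pics/crop5.png

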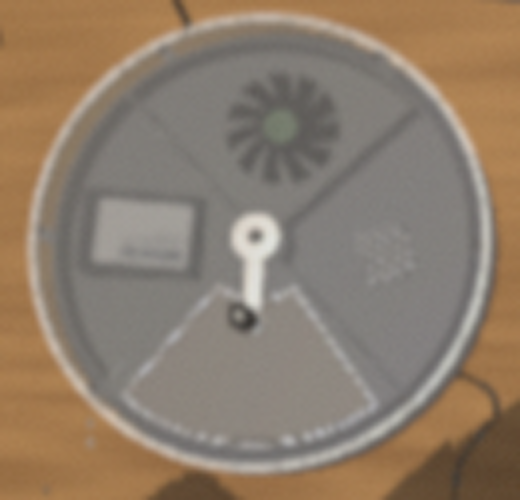

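The wedge was a shadow. The window is fully shut, and the drives are in the left bin.

```bash
python3 -c "
from station import ctrl
print(ctrl.hand_in())"
```

```text
the job is handed in; nothing more can be done
None
```

The loose SSD is in the carousel bin with the other SSD, below the lid; the window is fully shut again, nothing else on the bench was touched, and the job was handed in at about 22 s.

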